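Screw down the short foot of a bench roller stand and lock it

ROBOT

A 7-joint arm with a two-finger parallel gripper is mounted at the origin on a cart in front of the work surface, level with it; the furniture and walls round the work are solid. World frame = base frame: x ahead of the robot, y to its left, z up, the work surface at z = 0. Lengths are in m, angles in rad, forces in N, time in s.
With the tool pointing down it reaches from about 0.4 to 0.9 m from the base axis. Payload 5.6 kg.
Tool frame: the origin (TCP) lies midway between the tips of the shut fingers; the grasp point (between the pads) lies env.grasp_offset behind it (env.grasp_offset is the distance from the TCP to the grasp point, in m); z points along the fingers, y is the line along which they close (so a half turn about z gives the same grasp; the last joint's range is limited). The gripper opens to 92 mm and grips with 3 to 60 N. Pads are 20 mm wide; open, the fingers measure 128 mm over their backs; the gripper's body (75 mm by 189 mm) begins 69 mm behind the grasp point.
Start: joints at [-1.369, 0.468, -0.012, 1.603, 0.006, 1.071, -0.056], TCP at [0.158, 0.631, 0.215] pointing down, gripper open.
Joint ranges: [-2.53, 2.53], [-0.31, 2.02], [-1.57, 1.55], [0.28, 2.44], [-1.29, 4.43], [0.15, 1.84], [-2.92, 2.92]. Speed limits (rad/s): [2.57, 2.57, 3.14, 3.14, 3.14, 3.14, 3.14].

INTERFACE

Orientations are given as a unit quaternion [x, y, z, w].
In Python, from rig import readout, imaging, job, env gives the robot as it stands. The module is installed in compiled form; this text tells all that it offers.
- The arm moves only by the tool apply_moves, never from a script. Its argument "commands" is a list of rows, each a list of 5 numbers: the opening in per cent of the stroke, from 0 (shut) to 100 (fully open), then the shift along the tool's x, y, z in mm, then the turn about the tool's z in rad. A call has 1 to 20 rows; each row is the pose to reach, as a shift and turn from the pose commanded when the call began, along the tool's axes at that moment; what a row does not reach only later rows make up. A row lasts 1/12 s, in which the tool goes at most 41.7 mm and 7.16 degrees, less where a joint would pass 70% of its speed; a pose out of reach is approached as far as the arm can. A call with a gripper value outside its range is refused whole. The fingers move at their own pace and stop on an object; the grip force is fixed at half the most. Time passes only in rows, so rows that repeat a pose let the fingers close. It gives the time, the measured TCP pose, the force, the opening and the grip force at its end, in the units of the state.
- readout.sense(): the state, without advancing time (a new reading comes with each control period).
- imaging.camera(name): name is "scene" or "top"; returns the picture (420x560x3 uint8, red, green, blue); there is no depth.
- imaging.calibration(name): a dict with "fx", "fy", "cx", "cy" (pixels), "R" (3x3) and "t" (3): a world point X has camera coordinates R X + t. Camera axes: x right, y down, z forward; pixel columns grow to the right and rows downward; lengths in m; the calibration is good to about 2 mm. A picture is of the moment at which its call begins. calibration takes no time and is no camera call.
- job.job_done(): hands the job in; it is judged then, once.
The state is a dict: "clock": time; "joint_pos": joint angles; "qd": joint speeds; "joint_torque": joint torques, N m; "tool_pos": TCP position; "eef_rot": TCP orientation; "ft_force": force on the tool from outside, world axes, zero at the start; "ft_torque": the same for the moment, N m; "grip_width": finger opening in m; "gripper_force": force on a finger pad.
Only numpy, scipy, OpenCV 4.12 (cv2) and the standard library are available. Lean on these libraries where they do the work, as an engineer would, in place of code of your own. Each camera call takes 0.05 s, during which the arm holds its last target. There are 200 camera calls.

TASK

The small roller stand rocks, because its screw foot, the one with the black wing grip on top, hangs a few millimetres above the steel shim plate under it. Turn the wing grip clockwise until you feel the rubber foot just take hold on the plate, so that it bears lightly and the stand sits firm on all four feet without being jacked up, and let go of it; then press the clamp lever beside it all the way down to lock the foot. Keep the stand where it is and leave the carton on its rollers, the hex key and the tape measure undisturbed.

Things in the scene. Friction and masses are not known exactly. Their poses are not given: they have to be found in the camera images.
- stand: Loose roller stand, 4.1 to 5.6 kg: two aluminium rails 280 mm long with five steel rollers (tops 83 mm high). Origin on the worktop under its middle; x across the rails, away from the robot, y along them to the left. It stands on three plain rubber feet; the fourth, front left, is the screw foot. Until that bears, about 7 N down on its grip rocks the stand onto it; it tips back when let go.
- foot: Screw foot of the stand, in a dark clamp block outside the front rail, axis at x -112, y +95 mm of the stand: rubber pad 48 mm across, steel stud and black wing grip, one piece. Origin: centre of the pad's underside. Clockwise from above screws it down, 8 mm a turn. It starts 1 to 5 mm above a steel shim plate, 74 mm square, whose top is 3.5 to 6 mm above the worktop (not measured).
- pad (a point): Centre of the rubber pad's underside. Free turning takes 0.05 N m; once the pad bears it drags on the plate, adding 0.012 to 0.025 N m for each newton of load. The load grows by 1 to 4 N for 0.1 rad of turn. About 5 N is wanted, over 12 N is too much; near 18 N the other feet lift. The foot stays where it is left.
- knob_grip (a point): Centre of the wing grip, 124 mm above the pad's underside on the foot's axis: a flat upright wing 50 mm long (its x axis), 14 mm thick (its y axis), 30 mm high, to be pinched across its thickness from above. Its yaw turns with the foot. Under the wing are only a hub 14 mm across and the 11 mm stud; the clamp block's top is 56 mm above the worktop.
- clamp_lever (a joint): Angle of the clamp lever in rad: 0 is raised (42 degrees above level, pointing to the stand's +y), 0.73 is level, its stop, where it clamps. It starts at 0 to 0.2 and stays where it is put; about 0.12 N m moves it (2.5 N, 47 mm out).
- lever_pivot (a point): Point on the pivot axis (parallel to the stand's x) of the clamp lever, in the lever's middle plane, 43 mm above the worktop, at x -144.5, y +137 mm of the stand. The lever is a rod 74 mm long from here, with a round black handle 14 mm thick from 22 mm out, and swings in the stand's y-z plane. When level its top is 50 mm above the worktop.
- lever_grip (a point): Point on the middle line of the lever's handle, 56 mm out from the pivot; it moves with the lever.
- carton: Small brown carton 66 x 110 x 50 mm, 0.25 kg, lying loose on the right half of the rollers; origin at the centre of its underside. To be left alone.
- hex_key: Black hex key 31 x 103 x 7 mm lying on the worktop in front of the stand; origin at the centre of its underside. To be left alone.
- tape_measure: Tape measure 40 x 91 x 67 mm standing on the worktop to the right of the stand; origin at the centre of its underside. To be left alone.

How it is judged:
By the outcome, as a careful person would: the job done as asked, in the order asked, and still so for the second after the job is handed in, with the robot touching nothing.
It also fails if it takes over 69 s, if anything falls off the work surface, if the arm or the gripper's body presses on something with over 40 N, if the wrist force passes 120 N, or if a joint passes its speed limit or range.

## Working session

There is one attempt and no reset: what is moved stays moved. The work goes in short steps, Python scripts to look and compute and a tool call to move; the robot and the scene stay as the last step left them, time stands still between calls to the robot, and variables do not carry over. Pictures are saved under pics/ and viewed, at most 10 in all, crops included, and the job is handed in when it is done.

Besides the shell and the picture viewer there is one more tool, called after ">>>" as name([rows], argument=value, ...), one row to a line, values as JSON. apply_moves: Moves the arm, as the interface text tells. Its arguments: {"type":"object","properties":{"commands":{"type":"array"}},"required":["commands"]}

```bash
mkdir -p pics
python3 - <<'E'
from rig import readout, imaging, env
import cv2
for n in("scene","top"):
    cv2.imwrite(f"pics/{n}0.png",cv2.resize(imaging.camera(n)[:,:,::-1],(800,600),interpolation=cv2.INTER_CUBIC))
    c=imaging.calibration(n);print(n,c)
print(env.grasp_offset);print(readout.sense())
E
```

```text
scene {'fx': 475.59050111243727, 'fy': 475.59050111243727, 'cx': 278.1791556562955, 'cy': 206.99600141094987, 'R': array([[ 0.65631009, -0.75448133, -0.00387066],
       [-0.53301352, -0.460016  , -0.71012806],
       [ 0.5339978 ,  0.46812733, -0.7040619 ]]), 't': array([-0.26901546,  0.35991284,  0.91348292])}
top {'fx': 487.06579661553815, 'fy': 487.06579661553815, 'cx': 275.57492051961844, 'cy': 209.92315861100172, 'R': array([[-0.01117338, -0.9999025 ,  0.00837579],
       [-0.99079101,  0.00994044, -0.13503465],
       [ 0.13493822, -0.00980745, -0.99080548]]), 't': array([0.04600518, 0.50155114, 1.28179215])}
0.0187
{'clock': 0.1, 'joint_pos': array([-1.3690331 ,  0.46826667, -0.01160645,  1.6035393 ,  0.00601099,
        1.07139814, -0.05631065]), 'qd': array([-0.00130182, -0.00128633, -0.00040249, -0.00113755, -0.00120191,
        0.00147956, -0.00046171]), 'joint_torque': array([ 5.09121655e-04, -5.21646702e+01, -1.29944531e-02, -2.44364226e+01,
       -5.68404375e-02,  1.41176718e-02,  6.02429441e-05]), 'tool_pos': array([0.15745078, 0.63009641, 0.21374696]), 'eef_rot': array([ 1.22109344e-01,  9.92516341e-01, -7.87804302e-04, -3.51371838e-05]), 'ft_force': array([-0.21756949,  0.50415404,  0.36839963]), 'ft_torque': array([-0.00476516, -0.00379448,  0.0127765 ]), 'gripper_force': 0.0, 'grip_width': 0.09193252079321335}
```

View pics/scene0.png

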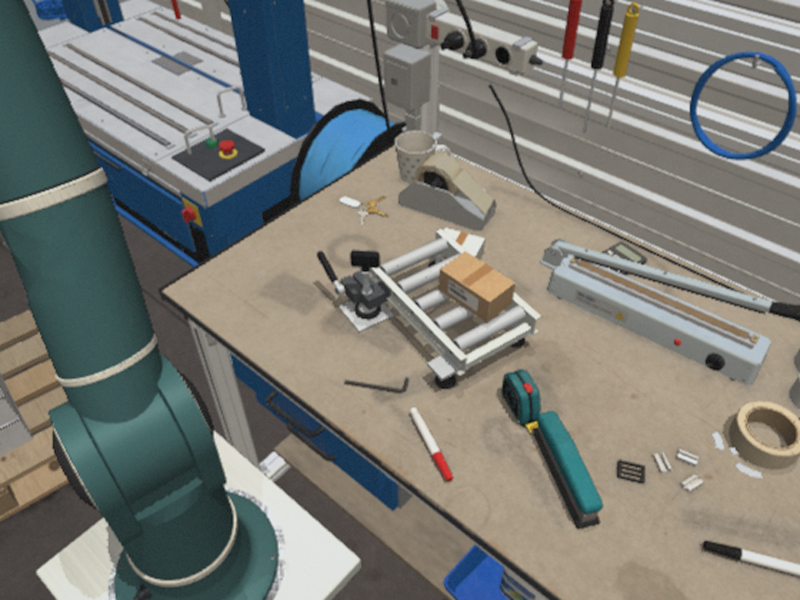

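View pics/top0.png

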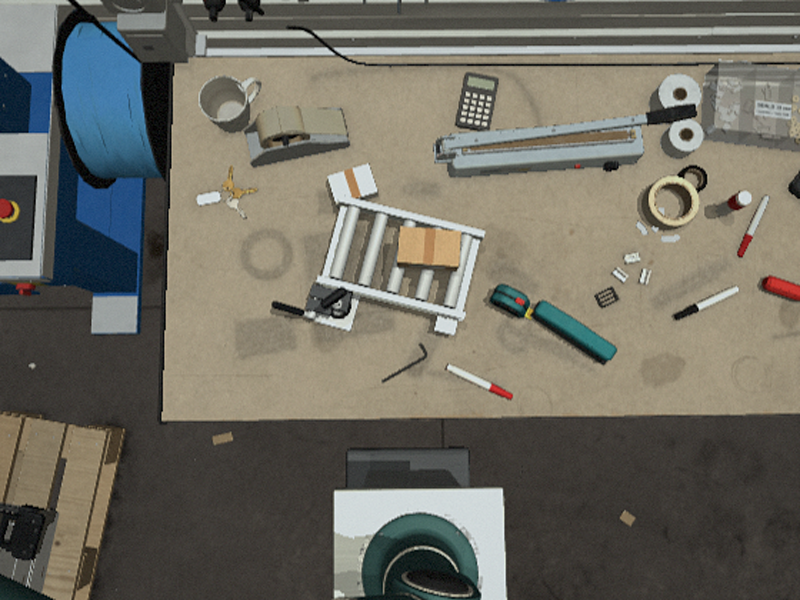

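The scene view shows the wing grip near (365,258) and the lever near (328,265). In the top view the stand spans (320–485, 195–330), with the grip near (335,300) and the lever at (288,308). I'll enlarge both.

Run:
```python
from rig import imaging
import cv2
# crops: top u 185..345 v 130..250 x5 ; scene u 215..295 v 165..235 x 10
a=imaging.camera("top")[130:250,185:345,::-1]
cv2.imwrite("pics/t1.png",cv2.resize(a,(800,600),interpolation=cv2.INTER_CUBIC))
a=imaging.camera("scene")[170:230,215:295,::-1]
cv2.imwrite("pics/s1.png",cv2.resize(a,(800,600),interpolation=cv2.INTER_CUBIC))
```

```text
(no output)
```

View pics/t1.png

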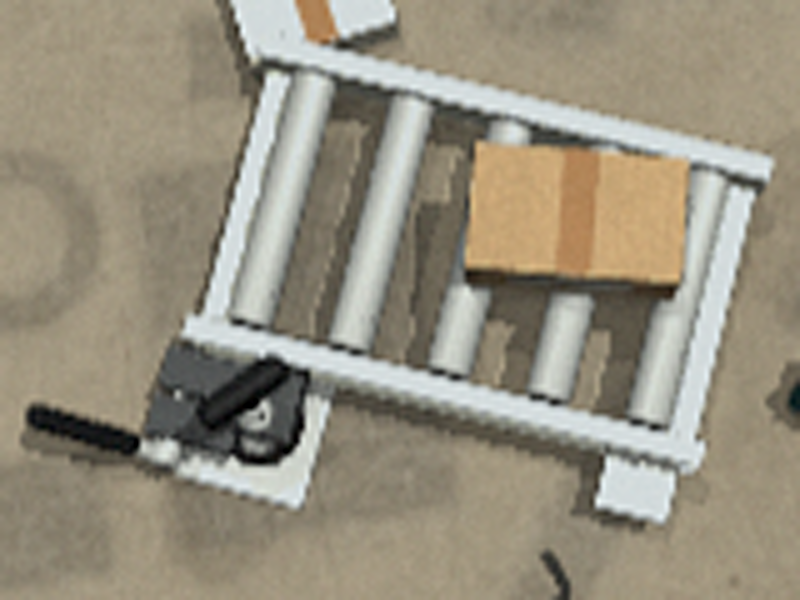

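View pics/s1.png

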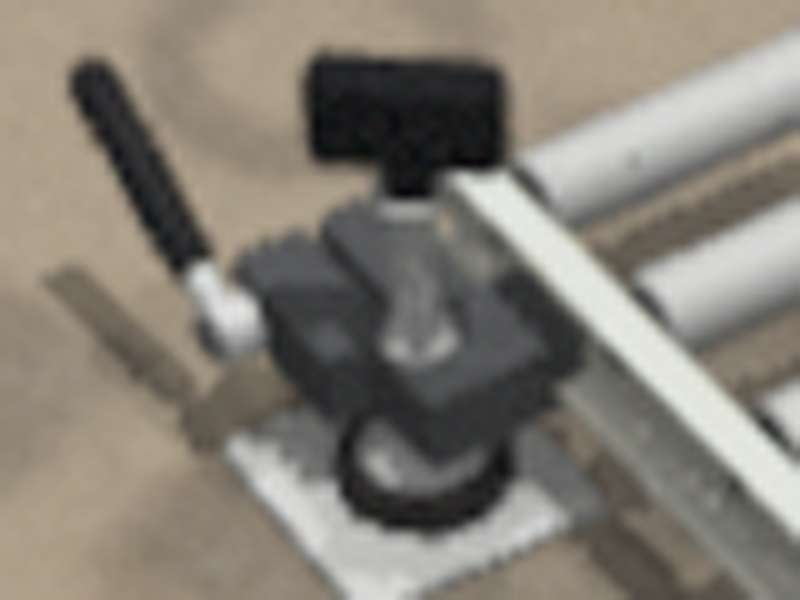

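Top crop: wing ends at (202,415) and (290,368), pivot at about (158,450), lever tip at (35,415). Scene crop: wing centre (405,110), pivot (235,325), lever tip (92,80). I'll triangulate these points.

```bash
cat > h.py <<'E'
import numpy as np
from rig import readout, imaging
from scipy.spatial.transform import Rotation as Ro
C={n:imaging.calibration(n) for n in("scene","top")}
def ray(n,u,v):
    c=C[n];d=c["R"].T@np.array([(u-c["cx"])/c["fx"],(v-c["cy"])/c["fy"],1]);return -c["R"].T@c["t"],d/np.linalg.norm(d)
T=lambda x,y:(185+x/5-.5,130+y/5-.5)
S=lambda x,y:(215+x/10-.5,170+y/10-.5)
def tri(a,b):
    A=[];B=[]
    r=[ray("top",*a),ray("scene",*b)]
    P=[np.eye(3)-np.outer(d,d) for o,d in r]
    X=np.linalg.solve(sum(P),sum(p@o for p,(o,d) in zip(P,r)))
    return X,[np.linalg.norm(p@(X-o)) for p,(o,d) in zip(P,r)]
def at(n,uv,z):
    o,d=ray(n,*uv);return o+d*(z-o[2])/d[2]
def tool():
    s=readout.sense();R=Ro.from_quat(s["eef_rot"]).as_matrix();return s,R
E
python3 - <<'E'
from h import *
np.set_printoptions(precision=4,suppress=True)
print("grip",tri(T(246,392),S(405,110)))
print("grip top@.132",at("top",T(246,392),.132),"scene",at("scene",S(405,110),.132))
print("pivot",tri(T(160,450),S(235,325)),at("top",T(160,450),.043))
print("tip",tri(T(35,415),S(92,80)))
# wing
a,b=at("top",T(204,413),.145),at("top",T(288,371),.145);d=b-a;print("wing",d,np.linalg.norm(d),np.arctan2(d[1],d[0]))
# far rail: outer edge/ front rail
a,b=at("top",T(187,322),.083),at("top",T(705,447),.083);d=a-b;print("rail",a,b,np.linalg.norm(d),np.arctan2(d[1],d[0])-np.pi/2)
a2,b2=at("top",T(255,45),.083),at("top",T(773,160),.083);d=a2-b2;print("rail2",a2,b2,np.linalg.norm(d),np.arctan2(d[1],d[0])-np.pi/2)
yaw=np.arctan2(*(a-b)[[1,0]])-np.pi/2
c=(a+b+a2+b2)/4;print("centre",c)
for p in([-.112,.095],[-.1445,.137]):
    print(c[:2]+np.array([[np.cos(yaw),-np.sin(yaw)],[np.sin(yaw),np.cos(yaw)]])@p)
s,R=tool();print(R)
E
```

```text
grip (array([0.4944, 0.1466, 0.1313]), [np.float64(0.0005931422166613209), np.float64(0.0005931422166612656)])
grip top@.132 [0.4948 0.1462 0.132 ] scene [0.4934 0.1465 0.132 ]
pivot (array([0.478 , 0.1988, 0.0374]), [np.float64(0.001086645833099), np.float64(0.0010866458330991316)]) [0.4765 0.1989 0.043 ]
tip (array([0.4917, 0.2599, 0.0779]), [np.float64(0.0003406442389693226), np.float64(0.0003406442389692022)])
wing [ 0.0205 -0.0415  0.    ] 0.04627144294869022 -1.1108201512922704
rail [0.5389 0.1807 0.083 ] [ 0.4705 -0.0881  0.083 ] 0.27738834204402874 -0.24912784436885183
rail2 [0.6874 0.1452 0.083 ] [ 0.6225 -0.1278  0.083 ] 0.2806843316902759 -0.23323619970322773
centre [0.5798 0.0275 0.083 ]
[0.4947 0.1472]
[0.4736 0.1959]
[[-0.9702  0.2424 -0.0001]
 [ 0.2424  0.9702 -0.0011]
 [-0.0001 -0.0011 -1.    ]]
```

>>> apply_moves([
  [100, -30, -26, 0, 0.06],
  [90, -60, -52, 0, 0.12],
  [80, -90, -78, 0, 0.18],
  [70, -120, -105, 0, 0.24],
  [60, -150, -131, 0, 0.3],
  [50, -180, -157, 0, 0.36],
  [50, -210, -183, 0, 0.42],
  [50, -240, -209, 0, 0.48],
  [50, -270, -235, 0, 0.54],
  [50, -300, -261, 0, 0.6],
  [50, -330, -288, 0, 0.66],
  [50, -360, -314, 0, 0.72],
  [50, -390, -340, 0, 0.78],
  [50, -420, -366, 0, 0.84],
  [50, -444.3, -387.3, 0, 0.866],
  [50, -444.3, -387.3, 0, 0.866],
  [50, -444.3, -387.3, 0, 0.866],
  [50, -444.3, -387.3, 0, 0.866],
  [50, -444.3, -387.3, 0, 0.866],
  [50, -444.3, -387.3, 0, 0.866],
])

```text
clock: 1.87
tool_pos: [0.4939, 0.1487, 0.2145]
eef_rot: [0.526, 0.85, 0.0, -0.0]
ft_force: [0.1, -0.3, 0.4]
grip_width: 0.046
gripper_force: 0.0
```

Run:
```python
from h import *
import cv2
s,R=tool();print(s["clock"],s["tool_pos"],R.round(3).tolist(),s["joint_pos"].round(3),s["ft_force"],s["ft_torque"],s["grip_width"])
a=imaging.camera("top")[130:250,185:345,::-1]
b=imaging.camera("scene")[145:235,200:320,::-1]
cv2.imwrite("pics/c2.png",cv2.hconcat([cv2.resize(a,(400,300),interpolation=2),cv2.resize(b,(400,300),interpolation=2)]))
```

```text
1.8667 [0.493942   0.14867884 0.21450027] [[-0.447, 0.895, -0.0], [0.895, 0.447, 0.0], [0.001, -0.0, -1.0]] [-0.705  0.244  0.407  1.951 -0.117  0.97   0.221] [ 0.11901376 -0.31293393  0.38739124] [-0.049568    0.05809328 -0.02017872] 0.04598144721349573
```

View pics/c2.png

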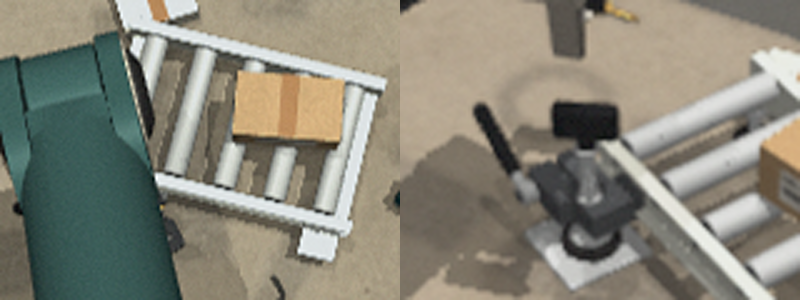

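>>> apply_moves([
  [50, 0, 0, 15, 0],
  [50, 0, 0, 30, 0],
  [50, 0, 0, 45, 0],
  [50, 0, 0, 52, 0],
  [50, 0, 0, 52, 0],
  [50, 0, 0, 52, 0],
])

```text
clock: 2.47
tool_pos: [0.4947, 0.1474, 0.1627]
eef_rot: [0.527, 0.85, -0.0, -0.0]
ft_force: [-0.1, 0.8, -0.1]
grip_width: 0.0456
gripper_force: 0.0
```

Run:
```python
from h import *
import cv2
s,R=tool();print(s["clock"],s["tool_pos"],R.round(3).tolist(),s["ft_force"],s["ft_torque"])
print("off tool mm",R.T@(np.array([.4946,.1467,.114])-s["tool_pos"])*1e3)
b=imaging.camera("scene")[155:215,225:305,::-1]
cv2.imwrite("pics/c3.png",cv2.resize(b,(800,600),interpolation=2))
```

```text
2.4667 [0.49468651 0.14743273 0.16271568] [[-0.444, 0.896, -0.0], [0.896, 0.444, -0.0], [-0.0, -0.0, -1.0]] [-0.10929611  0.7839403  -0.11547972] [-0.0210017  -0.03790114 -0.01644   ]
off tool mm [-0.6160787  -0.38910342 48.7158129 ]
```

View pics/c3.png

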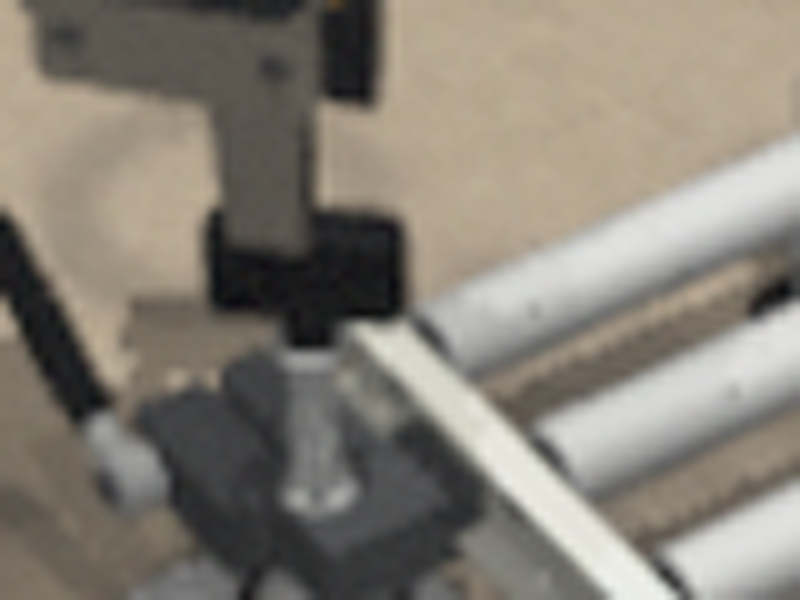

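The near fingertip is at (268,247), in front of the wing centred at (305,262), which fits the geometry. Descend and close.

>>> apply_moves([
  [50, -0.3, -0.2, 10, 0],
  [50, -0.3, -0.2, 22, 0],
  [50, -0.3, -0.2, 34, 0],
  [50, -0.3, -0.2, 44, 0],
  [50, -0.3, -0.2, 48, 0],
  [50, -0.3, -0.2, 48, 0],
  [40, -0.3, -0.2, 48, 0],
  [30, -0.3, -0.2, 48, 0],
  [25, -0.3, -0.2, 48, 0],
  [20, -0.3, -0.2, 48, 0],
  [18, -0.3, -0.2, 48, 0],
  [18, -0.3, -0.2, 48, 0],
])

```text
clock: 3.52
tool_pos: [0.4953, 0.1471, 0.115]
eef_rot: [0.527, 0.85, 0.001, 0.0]
ft_force: [0.3, 0.1, 0.1]
grip_width: 0.0166
gripper_force: 3.8
```

>>> apply_moves([
  [16, 0, 0, 0, 0],
  [14, 0, 0, 0, 0],
  [12, 0, 0, 0, 0],
  [10, 0, 0, 0, 0],
  [5, 0, 0, 0, 0],
  [0, 0, 0, 0, 0],
  [0, 0, 0, 0, 0],
  [0, 0, 0, 0, 0],
])

```text
clock: 4.18
tool_pos: [0.4951, 0.1468, 0.1147]
eef_rot: [0.527, 0.85, 0.0, 0.0]
ft_force: [2.8, 0.2, 0.2]
grip_width: 0.0139
gripper_force: 29.8
```

```bash
cat > st.py <<'E'
from h import *
s,R=tool();np.set_printoptions(precision=4,suppress=True)
print(s["clock"],s["tool_pos"],"yaw y",np.arctan2(R[1,1],R[0,1]),"q",s["joint_pos"],"F",s["ft_force"],"M",s["ft_torque"],s["grip_width"],s["gripper_force"])
print("Ftool",R.T@s["ft_force"])
E
python3 st.py
```

```text
4.1833 [0.4951 0.1468 0.1147] yaw y 0.4598513399343927 q [-0.6592  0.3887  0.3723  2.0313 -0.2023  0.7552  0.2955] F [2.7709 0.1552 0.1941] M [-0.1635 -0.6992 -0.0103] 0.013937600745359335 29.790793206193484
Ftool [-1.0908  2.5521 -0.1914]
```

>>> apply_moves([
  [0, 0, 0.2, 0.06, 0.05],
  [0, 0, 0.2, 0.13, 0.1],
  [0, 0, 0.2, 0.19, 0.15],
  [0, 0, 0.2, 0.25, 0.2],
  [0, 0, 0.2, 0.32, 0.25],
  [0, 0, 0.2, 0.38, 0.3],
  [0, 0, 0.2, 0.45, 0.35],
  [0, 0, 0.2, 0.51, 0.4],
])

```text
clock: 4.85
tool_pos: [0.4944, 0.1466, 0.1141]
eef_rot: [0.686, 0.727, -0.0, -0.0]
ft_force: [-1.3, -1.4, 2.8]
grip_width: 0.0139
gripper_force: 29.8
```

```bash
python3 st.py
```

```text
4.85 [0.4944 0.1466 0.1141] yaw y 0.05747798353549266 q [-0.7355  0.4001  0.4675  2.0366 -0.2572  0.7618 -0.0546] F [-1.2902 -1.3597  2.7729] M [-0.3469 -0.2047  0.0671] 0.013879346069779865 29.826777495763963
Ftool [-1.2838 -1.3689 -2.7714]
```

>>> apply_moves([
  [0, 0, 0, 0.04, 0.03],
  [0, 0, 0, 0.08, 0.06],
  [0, 0, 0, 0.11, 0.09],
  [0, 0, 0, 0.15, 0.12],
  [0, 0, 0, 0.19, 0.15],
  [0, 0, 0, 0.23, 0.18],
  [0, 0, 0, 0.25, 0.2],
])

```text
clock: 5.43
tool_pos: [0.494, 0.1467, 0.1138]
eef_rot: [0.755, 0.655, -0.001, -0.0]
ft_force: [-1.3, -1.5, 5.0]
grip_width: 0.0137
gripper_force: 29.8
```

```bash
python3 st.py
```

```text
5.4333 [0.494  0.1467 0.1138] yaw y -0.14133726512646796 q [-0.7737  0.4072  0.5155  2.0393 -0.2859  0.7658 -0.2261] F [-1.2696 -1.4883  5.0405] M [-0.4555  0.0455  0.0637] 0.013720540386753634 29.83271850273013
Ftool [-1.6549 -1.0559 -5.0378]
```

>>> apply_moves([
  [0, 0, 0, -0.2, 0],
  [0, 0, 0, -0.4, 0],
  [0, 0, 0, -0.4, 0],
])

```text
clock: 5.68
tool_pos: [0.4941, 0.1467, 0.114]
eef_rot: [0.755, 0.656, -0.001, -0.0]
ft_force: [-2.4, -2.1, 2.5]
grip_width: 0.0137
gripper_force: 29.9
```

```bash
python3 st.py
```

```text
5.6833 [0.4941 0.1467 0.114 ] yaw y -0.13975420320817097 q [-0.7735  0.407   0.5152  2.0392 -0.2854  0.7659 -0.225 ] F [-2.3706 -2.067   2.5233] M [-0.4715  0.2    -0.0391] 0.013741658145352206 29.911321056788438
Ftool [-2.3785 -2.0635 -2.5188]
```

>>> apply_moves([
  [0, -0.2, -0.2, -0.25, 0.03],
  [0, -0.3, -0.3, -0.3, 0.07],
  [0, -0.3, -0.3, -0.25, 0.11],
  [0, -0.3, -0.3, -0.2, 0.15],
  [0, -0.3, -0.3, -0.15, 0.19],
  [0, -0.3, -0.3, -0.1, 0.23],
  [0, -0.3, -0.3, -0.05, 0.27],
  [0, -0.3, -0.3, 0, 0.3],
])

```text
clock: 6.35
tool_pos: [0.4935, 0.1467, 0.1137]
eef_rot: [0.845, 0.535, -0.001, -0.0]
ft_force: [-2.5, -0.2, 1.4]
grip_width: 0.0139
gripper_force: 29.9
```

```bash
python3 st.py
```

```text
6.35 [0.4935 0.1467 0.1137] yaw y -0.44119444641361566 q [-0.8315  0.4192  0.5889  2.0436 -0.3302  0.773  -0.4838] F [-2.4671 -0.1696  1.437 ] M [-0.2712  0.2597  0.046 ] 0.013871352631988567 29.88068357703014
Ftool [-1.2084 -2.1609 -1.432 ]
```

>>> apply_moves([
  [0, -0.1, -0.2, -0.1, 0.03],
  [0, -0.1, -0.3, -0.1, 0.06],
  [0, -0.1, -0.3, -0.05, 0.09],
  [0, -0.1, -0.3, -0.05, 0.12],
  [0, -0.1, -0.3, 0, 0.15],
  [0, -0.1, -0.3, 0.05, 0.18],
  [0, -0.1, -0.3, 0.1, 0.21],
  [0, -0.1, -0.3, 0.1, 0.24],
])

```text
clock: 7.02
tool_pos: [0.4931, 0.1469, 0.1135]
eef_rot: [0.903, 0.431, -0.001, -0.0]
ft_force: [-1.9, 0.6, 0.0]
grip_width: 0.0135
gripper_force: 29.9
```

```bash
python3 st.py
```

```text
7.0167 [0.4931 0.1469 0.1135] yaw y -0.6806186390242519 q [-0.8778  0.4311  0.6484  2.047  -0.3678  0.7799 -0.6876] F [-1.8903  0.6107  0.0067] M [-0.1577  0.2507  0.0582] 0.01354878965094005 29.895770713628735
Ftool [-0.7149 -1.8534 -0.0027]
```

>>> apply_moves([
  [0, -0.1, -0.1, 0, 0.03],
  [0, -0.1, -0.2, 0.05, 0.06],
  [0, -0.1, -0.2, 0.1, 0.09],
  [0, -0.1, -0.2, 0.1, 0.12],
  [0, -0.1, -0.2, 0.15, 0.15],
  [0, -0.1, -0.2, 0.2, 0.18],
  [0, -0.1, -0.2, 0.2, 0.21],
  [0, -0.1, -0.2, 0.25, 0.24],
])

```text
clock: 7.68
tool_pos: [0.4928, 0.1473, 0.1133]
eef_rot: [0.948, 0.319, -0.001, -0.001]
ft_force: [-2.4, 0.6, -0.4]
grip_width: 0.0138
gripper_force: 29.9
```

```bash
python3 st.py
```

```text
7.6833 [0.4928 0.1473 0.1133] yaw y -0.9204472472774913 q [-0.9239  0.4456  0.7086  2.0501 -0.4078  0.7886 -0.8897] F [-2.3679  0.6266 -0.4437] M [0.0134 0.3256 0.0561] 0.0137593201388336 29.89696081727743
Ftool [-1.5044 -1.9316  0.4495]
```

>>> apply_moves([
  [0, -0.2, -0.1, 0.05, 0.03],
  [0, -0.3, -0.2, 0.1, 0.06],
  [0, -0.3, -0.2, 0.15, 0.09],
  [0, -0.3, -0.2, 0.2, 0.12],
  [0, -0.3, -0.2, 0.25, 0.15],
  [0, -0.3, -0.2, 0.3, 0.18],
  [0, -0.3, -0.2, 0.3, 0.21],
  [0, -0.3, -0.2, 0.35, 0.24],
])

```text
clock: 8.35
tool_pos: [0.4927, 0.1475, 0.1132]
eef_rot: [0.979, 0.203, -0.001, -0.001]
ft_force: [-3.5, 4.3, -2.5]
grip_width: 0.0136
gripper_force: 29.9
```

```bash
python3 st.py
```

```text
8.35 [0.4927 0.1475 0.1132] yaw y -1.1622543170855602 q [-0.9697  0.4625  0.7704  2.0531 -0.4502  0.799  -1.0912] F [-3.4781  4.3033 -2.4972] M [0.9116 0.8556 0.0635] 0.013567219843354204 29.89423538208939
Ftool [-1.4789 -5.3274  2.5067]
```

>>> apply_moves([
  [0, -0.2, -0.1, 0.05, 0.03],
  [0, -0.2, -0.2, 0.1, 0.06],
  [0, -0.2, -0.2, 0.15, 0.09],
  [0, -0.2, -0.2, 0.2, 0.12],
  [0, -0.2, -0.2, 0.2, 0.15],
  [0, -0.2, -0.2, 0.25, 0.18],
  [0, -0.2, -0.2, 0.3, 0.21],
  [0, -0.2, -0.2, 0.3, 0.24],
])

```text
clock: 9.02
tool_pos: [0.4926, 0.1478, 0.113]
eef_rot: [0.996, 0.084, -0.001, -0.001]
ft_force: [-3.5, 4.2, -4.0]
grip_width: 0.014
gripper_force: 29.9
```

```bash
python3 st.py
```

```text
9.0167 [0.4926 0.1478 0.113 ] yaw y -1.4020566712490168 q [-1.0143  0.4824  0.8317  2.0558 -0.4944  0.8117 -1.2894] F [-3.5006  4.225  -3.9894] M [1.11   0.8005 0.0934] 0.01399168315395825 29.887443606276065
Ftool [-2.736  -4.7475  3.9993]
```

>>> apply_moves([
  [0, -0.2, -0.3, 0.2, 0],
  [0, -0.4, -0.6, 0.5, 0],
  [0, -0.4, -0.6, 0.5, 0],
])

```text
clock: 9.27
tool_pos: [0.4926, 0.1479, 0.1129]
eef_rot: [0.996, 0.085, -0.0, -0.0]
ft_force: [-3.8, 3.0, 0.5]
grip_width: 0.0139
gripper_force: 29.9
```

```bash
python3 st.py
```

```text
9.2667 [0.4926 0.1479 0.1129] yaw y -1.40122211602189 q [-1.0149  0.4822  0.8318  2.0564 -0.4943  0.8104 -1.2891] F [-3.7594  2.9616  0.5183] M [ 0.757   0.825  -0.0581] 0.013860430184118417 29.917136592557654
Ftool [-3.2059 -3.5541 -0.513 ]
```

>>> apply_moves([
  [0, 0, 0, 0.04, 0.03],
  [0, 0, 0, 0.08, 0.06],
  [0, 0, 0, 0.12, 0.09],
  [0, 0, 0, 0.16, 0.12],
])

```text
clock: 9.6
tool_pos: [0.4926, 0.1482, 0.1129]
eef_rot: [1.0, 0.024, -0.0, -0.001]
ft_force: [-3.8, 3.1, 2.4]
grip_width: 0.0139
gripper_force: 29.9
```

```bash
python3 st.py
```

```text
9.6 [0.4926 0.1482 0.1129] yaw y -1.5218640459280617 q [-1.0366  0.4935  0.8625  2.0574 -0.5175  0.8182 -1.388 ] F [-3.7713  3.1044  2.406 ] M [0.9197 0.9402 0.1773] 0.013875280345562685 29.86777731537586
Ftool [-3.6166 -3.2882 -2.3993]
```

>>> apply_moves([
  [0, -0.3, -0.3, -0.2, 0],
  [0, -0.5, -0.5, -0.4, 0],
  [0, -0.5, -0.5, -0.4, 0],
])

```text
clock: 9.85
tool_pos: [0.4925, 0.1481, 0.1129]
eef_rot: [1.0, 0.025, 0.0, -0.0]
ft_force: [-0.9, 3.4, -3.7]
grip_width: 0.0137
gripper_force: 29.9
```

```bash
python3 st.py
```

```text
9.85 [0.4925 0.1481 0.1129] yaw y -1.5202348652029127 q [-1.0381  0.4928  0.863   2.0583 -0.516   0.8165 -1.388 ] F [-0.8626  3.4468 -3.6682] M [ 0.9487  0.3295 -0.006 ] 0.013721280455364311 29.914354808279313
Ftool [-0.6893 -3.4851  3.6687]
```

>>> apply_moves([
  [0, 0, 0, 0, 0.02],
  [0, 0, 0, 0, 0.04],
])

```text
clock: 10.02
tool_pos: [0.4925, 0.1482, 0.113]
eef_rot: [1.0, 0.005, 0.0, -0.0]
ft_force: [-1.0, 4.2, -4.3]
grip_width: 0.0143
gripper_force: 29.9
```

```bash
python3 st.py
```

```text
10.0167 [0.4925 0.1482 0.113 ] yaw y -1.5616925769657526 q [-1.0451  0.4967  0.8734  2.0585 -0.5239  0.8195 -1.4219] F [-0.9793  4.212  -4.3076] M [1.1342 0.3179 0.1001] 0.014299913251914929 29.874476224580917
Ftool [-0.9423 -4.2187  4.3092]
```

>>> apply_moves([
  [0, 0, -0.3, 0.15, 0],
  [0, 0, -0.5, 0.28, 0],
  [0, 0, -0.5, 0.28, 0.01],
  [0, 0, -0.5, 0.28, 0.025],
])

```text
clock: 10.35
tool_pos: [0.4925, 0.1482, 0.1129]
eef_rot: [1.0, -0.008, 0.0, -0.0]
ft_force: [-0.3, 3.5, -0.8]
grip_width: 0.0138
gripper_force: 29.9
```

```bash
python3 st.py
```

```text
10.35 [0.4925 0.1482 0.1129] yaw y -1.585998580244452 q [-1.0497  0.4995  0.8797  2.0586 -0.5286  0.8212 -1.4421] F [-0.2633  3.4928 -0.7796] M [0.8306 0.3866 0.2063] 0.013810998514566663 29.86407620832324
Ftool [-0.3166 -3.4882  0.7801]
```

>>> apply_moves([
  [0, 0, 0, 0, -0.02],
  [0, 0, 0, -0.03, -0.04],
  [0, 0, 0, -0.05, -0.06],
])

```text
clock: 10.6
tool_pos: [0.4925, 0.1482, 0.1129]
eef_rot: [1.0, 0.024, 0.0, -0.0]
ft_force: [-2.2, 2.6, -0.4]
grip_width: 0.0138
gripper_force: 30.0
```

```bash
python3 st.py
```

```text
10.6 [0.4925 0.1482 0.1129] yaw y -1.5236721183877309 q [-1.0387  0.4933  0.8638  2.0582 -0.5166  0.8169 -1.391 ] F [-2.1833  2.5805 -0.3511] M [ 0.7879  0.4753 -0.1138] 0.01379891315299359 29.960583611391485
Ftool [-2.0595 -2.6804  0.3508]
```

>>> apply_moves([
  [0, 0, 0, 0, 0.02],
  [0, 0, 0, 0.02, 0.04],
])

```text
clock: 10.77
tool_pos: [0.4925, 0.1483, 0.1129]
eef_rot: [1.0, 0.002, 0.0, -0.0]
ft_force: [-1.8, 2.8, 1.0]
grip_width: 0.0141
gripper_force: 29.9
```

```bash
python3 st.py
```

```text
10.7667 [0.4925 0.1483 0.1129] yaw y -1.5663146449332195 q [-1.0461  0.4974  0.8744  2.0584 -0.5247  0.8198 -1.4262] F [-1.7748  2.7983  0.9814] M [0.7375 0.5239 0.1797] 0.014053607235203738 29.861477818340063
Ftool [-1.7619 -2.8064 -0.9814]
```

Added drag torque is about 0.1 N m at roughly zero vertical force, so by my estimate the pad carries about 5 N. I'll let go here.

>>> apply_moves([
  [5, 0, 0, -0.1, 0],
  [12, 0, 0, -0.1, 0],
  [17, 0, 0, -0.1, 0],
  [22, 0, 0, -0.1, 0],
  [30, 0, 0, -0.1, 0],
  [50, 0, 0, -0.1, 0],
  [50, 0, 0, -0.1, 0],
  [50, 0, 0, -0.1, 0],
  [50, 0, 0, -8, 0],
  [50, 0, 0, -25, 0],
  [50, 0, 0, -45, 0],
  [50, 0, 0, -65, 0],
  [50, 0, 0, -85, 0],
  [50, 0, 0, -90, 0],
  [50, 0, 0, -90, 0],
])

```text
clock: 12.02
tool_pos: [0.4933, 0.1487, 0.2042]
eef_rot: [1.0, 0.003, 0.001, -0.001]
ft_force: [0.6, -0.6, 0.4]
grip_width: 0.0459
gripper_force: 0.0
```

```bash
python3 st.py
python3 - <<'E'
from h import *
s,R=tool()
y=-.241;p=np.array([.475,.197])+.052*np.array([-np.sin(y),np.cos(y)])
print(p,"tool mm",R.T@(np.array([*p,.13])-s["tool_pos"])*1e3)
E
```

```text
12.0167 [0.4933 0.1487 0.2042] yaw y -1.5647483095100172 q [-1.1691  0.357   1.0031  1.989  -0.3639  0.9832 -1.5535] F [ 0.6104 -0.6247  0.4311] M [-0.0092  0.15    0.0657] 0.045892232395527574 0.0
Ftool [ 0.6078  0.6274 -0.4308]
[0.48741104 0.24749719] tool mm [ -5.44265314 -98.65338569  74.42833204]
```

>>> apply_moves([
  [40, -0.5, -9, 0, -0.11],
  [30, -1, -18, 0, -0.22],
  [20, -1.5, -27, 0, -0.33],
  [10, -2, -36, 0, -0.44],
  [0, -2.5, -45, 0, -0.55],
  [0, -3, -54, 0, -0.66],
  [0, -3.5, -63, 0, -0.77],
  [0, -4, -72, 0, -0.88],
  [0, -4.5, -81, 0, -0.99],
  [0, -5, -90, 0, -1.1],
  [0, -5.4, -98.7, 0, -1.21],
  [0, -5.4, -98.7, 10, -1.325],
  [0, -5.4, -98.7, 30, -1.325],
  [0, -5.4, -98.7, 50, -1.325],
  [0, -5.4, -98.7, 70, -1.325],
  [0, -5.4, -98.7, 75, -1.325],
  [0, -5.4, -98.7, 75, -1.325],
  [0, -5.4, -98.7, 75, -1.325],
])

```text
clock: 13.52
tool_pos: [0.4864, 0.2466, 0.1276]
eef_rot: [0.787, 0.617, -0.0, 0.0]
ft_force: [0.1, -0.5, 0.1]
grip_width: 0.0
gripper_force: 0.0
```

```bash
python3 st.py;  python3 - <<'E'
from h import *
import cv2
b=imaging.camera("scene")[145:235,200:320,::-1]
cv2.imwrite("pics/c4.png",cv2.resize(b,(800,600),interpolation=2))
E
```

```text
13.5167 [0.4864 0.2466 0.1276] yaw y -0.24044985812501488 q [-1.006   0.4466  0.5997  1.9647 -0.3361  0.8299 -0.4621] F [ 0.1226 -0.5393  0.1247] M [-0.04    0.0552  0.031 ] 4.485950420032072e-05 0.0
Ftool [-0.4947  0.2475 -0.1244]
```

View pics/c4.png

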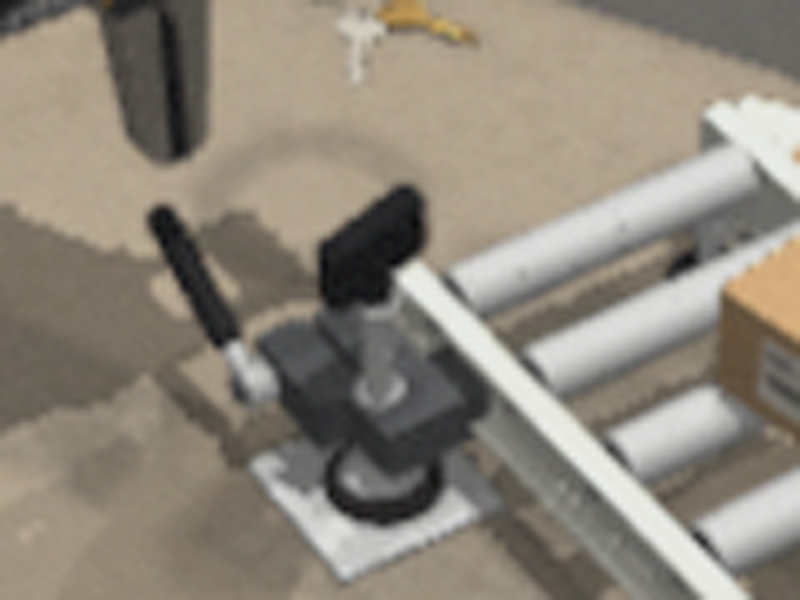

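The closed fingertips (168,160) sit right above the lever's handle end (162,215). Now press down.

>>> apply_moves([
  [0, 0, 0, 15, 0],
  [0, 0, 0, 30, 0],
  [0, 0, 0, 40, 0],
  [0, 0, 0, 45, 0],
  [0, 0, 0, 50, 0],
  [0, 0, 0, 54, 0],
  [0, 0, 0, 58, 0],
  [0, 0, 0, 62, 0],
  [0, 0, 0, 66, 0],
  [0, 0, 0, 69, 0],
  [0, 0, 0, 71, 0],
])

```text
clock: 14.48
tool_pos: [0.4865, 0.2471, 0.0565]
eef_rot: [0.787, 0.617, 0.0, 0.0]
ft_force: [0.1, 1.4, 2.5]
grip_width: 0.0002
gripper_force: 1.0
```

>>> apply_moves([
  [0, 0, 0, 1.5, 0],
  [0, 0, 0, 3, 0],
  [0, 0, 0, 4, 0],
  [0, 0, 0, 5, 0],
  [0, 0, 0, 5, 0],
])

```text
clock: 14.9
tool_pos: [0.4863, 0.2469, 0.0516]
eef_rot: [0.787, 0.617, -0.0, 0.0]
ft_force: [0.2, 0.4, 1.1]
grip_width: 0.0004
gripper_force: 0.6
```

>>> apply_moves([
  [0, 0, 0, 0.5, 0],
  [0, 0, 0, 1, 0],
  [0, 0, 0, 1.4, 0],
  [0, 0, 0, 1.4, 0],
])

```text
clock: 15.23
tool_pos: [0.4864, 0.247, 0.0503]
eef_rot: [0.787, 0.617, 0.0, -0.0]
ft_force: [0.2, 1.3, 2.0]
grip_width: 0.0003
gripper_force: 0.8
```

>>> apply_moves([
  [0, 0, 0, 0.4, 0],
  [0, 0, 0, 0.4, 0],
])

```text
clock: 15.4
tool_pos: [0.4864, 0.2471, 0.0499]
eef_rot: [0.787, 0.617, 0.0, -0.0]
ft_force: [0.3, 1.5, 2.5]
grip_width: 0.0006
gripper_force: 0.9
```

>>> apply_moves([
  [0, 0, 0, 0.4, 0],
  [0, 0, 0, 0.4, 0],
])

```text
clock: 15.57
tool_pos: [0.4864, 0.2471, 0.0495]
eef_rot: [0.787, 0.617, 0.0, -0.0]
ft_force: [0.2, 2.2, 2.2]
grip_width: 0.0004
gripper_force: 1.1
```

>>> apply_moves([
  [0, 0, 0, 0.4, 0],
  [0, 0, 0, 0.4, 0],
])

```text
clock: 15.73
tool_pos: [0.4865, 0.2471, 0.0493]
eef_rot: [0.787, 0.617, 0.0, -0.0]
ft_force: [-0.7, 2.3, 4.6]
grip_width: 0.0001
gripper_force: 2.3
```

>>> apply_moves([
  [0, 0, 0, 0.3, 0],
  [0, 0, 0, 0.3, 0],
])

```text
clock: 15.9
tool_pos: [0.4865, 0.2472, 0.0492]
eef_rot: [0.787, 0.617, 0.0, -0.0]
ft_force: [-0.9, 2.0, 6.7]
grip_width: 0.0004
gripper_force: 3.2
```

>>> apply_moves([
  [0, 0, 0, 0.3, 0],
  [0, 0, 0, 0.3, 0],
])

```text
clock: 16.07
tool_pos: [0.4865, 0.2472, 0.0491]
eef_rot: [0.787, 0.617, 0.0, -0.0]
ft_force: [-1.3, 1.8, 9.0]
grip_width: 0.0003
gripper_force: 4.0
```

>>> apply_moves([
  [0, 0, 0, -1, 0],
  [0, 0, 0, -5, 0],
  [0, 0, 0, -20, 0],
  [0, 0, 0, -45, 0],
  [0, 0, 0, -75, 0],
  [0, 0, 0, -105, 0],
  [0, 0, 0, -130, 0],
  [0, 0, 0, -150, 0],
  [0, 0, 0, -150, 0],
  [0, 0, 0, -150, 0],
])

```text
clock: 16.9
tool_pos: [0.4864, 0.2466, 0.1989]
eef_rot: [0.787, 0.617, 0.0, -0.0]
ft_force: [-1.0, 0.1, -0.7]
grip_width: 0.0006
gripper_force: 0.0
```

Run:
```python
from h import *
import cv2
b=imaging.camera("scene")[145:265,200:360,::-1]
cv2.imwrite("pics/c5.png",cv2.resize(b,(800,600),interpolation=2))
```

```text
(no output)
```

View pics/c5.png

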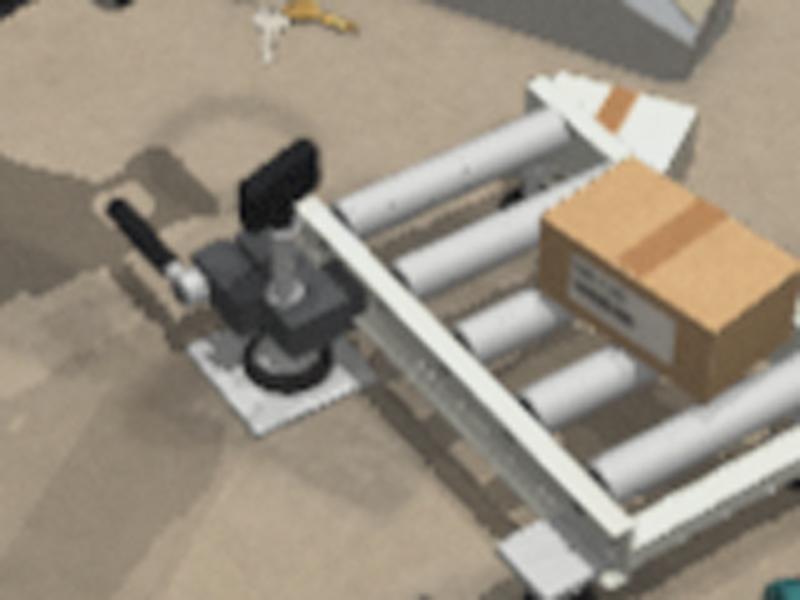

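The lever lies lower now, tip at (118,207) and pivot at (190,285), and the pad is on the plate. I'll check that it's level, then hand in if so.

Run:
```python
from h import *
from rig import job
c=C["scene"]
def pr(X):
    p=c["R"]@np.array(X)+c["t"];return np.array([((c["fx"]*p[0]/p[2]+c["cx"])+.5-200)*5,((c["fy"]*p[1]/p[2]+c["cy"])+.5-145)*5])
for a in(0,.1,.2,.4):
    print(a,pr([.475+.072*.239*np.cos(a),.197+.072*.971*np.cos(a),.043+.072*np.sin(a)]))
print(pr([.475,.197,.043]))
t=pr([.475+.072*.239,.197+.072*.971,.043])
if np.linalg.norm(t-[118,207])<22: print(job.job_done())
```

```text
0 [117.393284   208.15656283]
0.1 [116.58087239 198.52033608]
0.2 [116.45924167 189.63929541]
0.4 [118.32409347 174.50726665]
[188.18239618 284.56697644]
the job is handed in; nothing more can be done
None
```

I handed the job in at about 17 s of the 69 s. The foot bears on the plate at about 5 N, estimated from the turning torque (4 to 9 N given the unknown friction). The wing grip is released and the clamp lever is pressed down to its level stop. The stand and carton showed no movement in the last picture; I did not re-check the hex key and tape measure at the end, but the arm never went near them.

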